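# Set the length stop of a drilling jig

### The job

Set the length stop on the drilling jig: loosen the wing screw on the collar until the collar is free, without dragging the collar along while it is still clamped. Then slide the collar along the rod until its rubber-faced stop arm bears on the end of the workpiece in the vice, with a light push of about 5 N and never 15 N, and tighten the wing screw again, as tight as it was, so that the stop still bears on the workpiece when you let go. Leave the things lying around alone.

Things in the scene. Friction and masses are not known exactly. Their poses are not given: they have to be found in the camera images.
- rig: Drilling jig, fixed to the bench at some yaw: plywood board 230 x 400 x 12 mm carrying a level steel rod (16 mm thick) on two green posts. Origin on the board's underside, on the bench. The rod runs along this body's y axis at x = -55 mm, 68 mm above the bench; the posts stand at y = +165 and -165 mm, 88 mm high.
- stop_collar: Knurled aluminium collar on the rod, 40 mm diameter, 22 mm wide, with a flat stop arm (14 mm thick, 26 mm high) reaching 93 mm to the jig's +x side, a rubber pad on its front. Origin on the rod axis at mid-width; axes as the jig's. It only slides along the rod: 1.5 to 4 N of drag when free, some 25 N when clamped. It starts on the jig's +y side of the workpiece and must move to the jig's -y.
- wing_head (a point): Centre of the set screw's upright flat steel wing, 36 mm long, 9 mm thick, 28 mm high, on top of the collar; 116 mm above the bench, lower edge at 102 mm. Collar top at 88 mm, screw boss 92.5 mm: nothing else of jig or vice is higher. The screw's axis is vertical through this point. The point's y axis lies along the wing; it turns with the screw and rides with the collar.
- wing_screw (a joint): Angle of the wing screw, rad. 0 = fully tight (hard end stop), grows anticlockwise seen from above (loosening) to an end stop at 1.6. At 0 the wing lies along the rod. Starts tight, 0 to 0.12. The collar is free above about 0.55; below that the screw bites on the rod; below 0.25 it counts as tight. Turning takes 0.2 to 0.35 N m; it stays where left.
- stop_face (a point): Middle of the front of the rubber pad on the stop arm (18 mm wide, 5 mm thick), looking to the jig's -y and meeting the workpiece; 54 mm above the bench. Axes as the jig's. The pad is slightly soft.
- vice: Green drill vice fixed on the jig's board, no higher than 76 mm, with a wooden bar (36 mm wide, 130 mm long, 44 mm high) clamped in it along the jig's y axis. Origin on the board's top under the bar's centre line; axes as the jig's. The jaws end at y = +20 mm; the bar sticks out towards the stop, to anywhere from y = +30 to +66 mm (not measured: feel for it or see it). Neither moves.
- oil_jar: Bystander: amber glass jar with a dark cap, 60 mm wide, 85 mm high, origin at its underside.
- bit_tray: Bystander: open grey tray, 90 x 130 x 35 mm, origin at its underside.
- spare_ring: Bystander: loose plain steel ring lying on the bench, 40 mm wide, 22 mm high, origin at its underside.
- driver: Bystander: screwdriver, 200 mm long, lying on the bench.

How it is judged:
On the way, in this order (a step that is already met when the one before it is completed fails the run):
1. the wing screw is loosened (turned beyond 0.6 rad) with the collar still within 5 mm of where it stood (value of joint wing_screw above 0.6 rad and distance of stop_collar from where it was at the start of the episode below 0.005 m), for 0.1 s.
2. the stop arm presses on the end of the workpiece with more than 2 N for 0.2 s while the screw is loose (contact force between stop_collar and vice above 2 N and value of joint wing_screw above 0.5 rad), for 0.2 s.
At the end, for the whole second after the job is handed in: The wing screw is tight again (below 0.25 rad) and the collar stands still with its stop arm still bearing on the workpiece's end (more than 0.3 N) (value of joint wing_screw below 0.25 rad and contact force between stop_collar and vice above 0.3 N and linear speed of stop_collar below 0.005 m/s); the robot touches nothing.
It fails at once if the stop arm is pushed against the workpiece with 15 N or more (contact force between stop_collar and vice above 15 N).
It fails at once if a bystander (jar, tray, ring or screwdriver) is moved more than 15 mm (distance of any of oil_jar, bit_tray, spare_ring, driver from where it was at the start of the episode above 0.015 m).
It also fails if it takes over 54 s, if anything falls off the work surface, if the arm or the gripper's body presses on something with over 40 N, if the wrist force passes 120 N, or if a joint passes its speed limit or range.

### The arm

A 7-joint arm with a two-finger parallel gripper is mounted at the origin on the work surface. World frame = base frame: x ahead of the robot, y to its left, z up, the work surface at z = 0. Lengths are in m, angles in rad, forces in N, time in s.
With the tool pointing down it reaches from about 0.425 to 0.875 m from the base axis. Payload 8.4 kg.
Tool frame: the origin (TCP) lies midway between the tips of the shut fingers; the grasp point (between the pads) lies 19 mm behind it; z points along the fingers, y is the line along which they close (so a half turn about z gives the same grasp; the last joint's range is limited). The gripper opens to 85 mm and grips with 20 to 120 N. Pads are 22 mm wide; open, the fingers measure 114 mm over their backs; the gripper's body (76 mm by 85 mm) begins 54 mm behind the grasp point. The pads swing forward as they close: fully open they stand 13 mm farther back than shut.
Start: joints at [-0.099, 0.333, 0.04, 1.465, -0.013, 1.343, -0.059], TCP at [0.65, -0, 0.231] pointing down, gripper open.
Joint ranges: [-2.58, 2.58], [-0.38, 2.09], [-1.3, 1.39], [0.25, 2.4], [-1.5, 4.64], [0.08, 2.09], [-2.65, 2.65]. Speed limits (rad/s): [2.22, 2.22, 2.79, 2.79, 3.14, 3.14, 3.14].

### API

Orientations are given as a 3x3 rotation matrix whose columns are the frame's x, y, z axes.
In Python, from rig import arm, hand, planner, optics, workorder, telemetry gives the robot as it stands. Calls block until the motion is done:
- arm.move_ptp(position, orientation): joint-space move of the TCP to a pose.
- arm.movel(position, orientation=None, speed=0.15, force_limit=None): straight line of the TCP; orientation=None keeps the orientation; speed is the mean speed in m/s. With force_limit (N) it stops when the force on the tool has changed by that much, and returns True; else False.
- arm.movej(angles): joint-space move.
- hand.grip(opening, newtons=None): finger opening in m; newtons is the grip in N (None keeps the last); returns when the fingers have stopped.
- arm.wait(seconds).
- planner.ik(position, orientation): joint angles nearest the present ones, or None.
- optics.get_image(name): name is "scene" or "side" or "wrist"; returns a dict with "img" (480x640x3 uint8, red, green, blue), "range_z" (480x640 float32, m along the optical axis (not along the pixel's ray), 0 where there is no reading), "fx", "fy", "cx", "cy" (pixels), "R" (3x3) and "t" (3): a world point X has camera coordinates R X + t. Camera axes: x right, y down, z forward; pixel columns grow to the right and rows downward; lengths in m; the calibration is good to about 2 mm. A picture is of the moment at which its call begins.
A pose or a line that the arm cannot do raises arm.Unreachable and nothing moves.
- workorder.sign_off(): hands the job in; it is judged then, once.
Readings, each from a call of its own:
- telemetry.read_time(): time.
- telemetry.read_joints(): joint angles.
- telemetry.read_qvel(): joint speeds.
- telemetry.read_joint_efforts(): joint torques, N m.
- telemetry.read_tool_pos(): TCP position.
- telemetry.read_ee_rot(): TCP orientation.
- telemetry.read_force(): force on the tool from outside, world axes, zero at the start.
- telemetry.read_moment(): the same for the moment, N m.
- telemetry.read_grip_width(): finger opening in m.
- telemetry.read_finger_force(): force on a finger pad.
Only numpy, scipy, OpenCV 4.12 (cv2) and the standard library are available. Lean on these libraries where they do the work, as an engineer would, in place of code of your own. Each camera call takes 0.05 s, during which the arm holds its last target. There are 200 camera calls.

## Working session

There is one attempt and no reset: what is moved stays moved. The work goes in short steps, each a Python script; the robot and the scene stay as the last script left them, time stands still between calls to the robot, and variables do not carry over. Pictures are saved under pics/ and viewed, at most 10 in all, crops included, and the job is handed in when it is done.

```bash
ls; mkdir -p pics; python3 - <<'E'
from rig import optics,telemetry
import cv2,numpy as np
for n in ("scene","side"):
    d=optics.get_image(n); cv2.imwrite(f"pics/{n}0.png",d["img"][:,:,::-1]); np.savez(f"{n}0.npz",**d)
    print(n,d["fx"],d["cx"],d["R"].tolist(),d["t"])
E
```

```text
pics
scene 468.69048754240646 313.2967523532095 [[-0.5394814011066836, 0.8419210023040585, -0.011350935613376386], [0.6113214703668436, 0.38237768462884236, -0.6928732684744056], [-0.5790042121854468, -0.3807313123151484, -0.7209700341167413]] [ 0.27500808 -0.2389221   1.40200705]
side 557.2035096658774 323.32794310262227 [[-0.9959089437247622, -0.08941761128364398, -0.013033288201975681], [-0.034041349845376254, 0.5048631771280833, -0.862527888755397], [0.08370521076810755, -0.8585555679002175, -0.5058416496472014]] [0.49381134 0.11880802 1.15710882]
```

View pics/scene0.png

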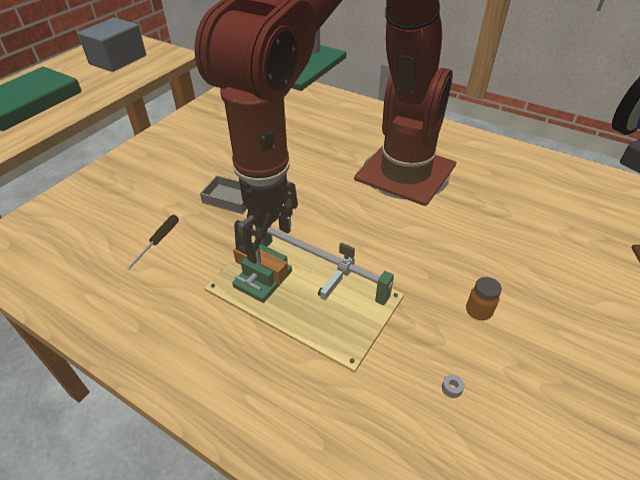

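View pics/side0.png

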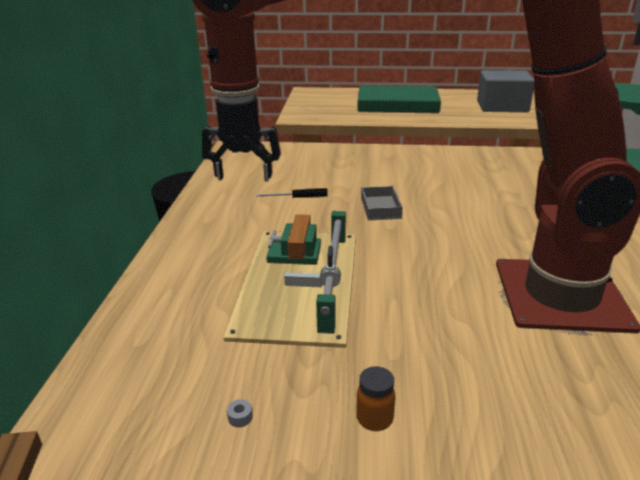

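The scene view shows the jig with posts at about (265,232) and (385,285), the dark wing at (347,250), and the bar at (262,262). The side view shows posts at (338,215) and (326,300), the wing at (331,257), and the arm tip at (287,280). The jig's +y points towards the side camera.

```bash
cat > h.py <<'E'
import numpy as np
def cloud(d):
    v,u=np.mgrid[:480,:640]; z=d["range_z"]
    c=np.stack([(u-d["cx"])/d["fx"]*z,(v-d["cy"])/d["fy"]*z,z],-1)
    P=(c-d["t"])@d["R"]; P[z==0]=np.nan
    return P
def ray(d,u,v,h):
    r=np.array([(u-d["cx"])/d["fx"],(v-d["cy"])/d["fy"],1.])@d["R"]; o=-d["t"]@d["R"]
    return o+r*(h-o[2])/r[2]
E
python3 - <<'E'
import numpy as np,cv2
from h import *
for n,box in (("scene",(220,200,420,380)),("side",(220,190,370,350))):
    d=np.load(n+"0.npz"); d={k:d[k] for k in d}; P=cloud(d); im=d["img"].astype(int)
    m=np.zeros((480,640),bool); x0,y0,x1,y1=box; m[y0:y1,x0:x1]=1
    r,g,b=[im[...,i] for i in range(3)]; Z=P[...,2]
    green=m&(g>r*1.3)&(g>b*1.1)
    print(n)
    N,l,st,_=cv2.connectedComponentsWithStats(green.astype(np.uint8))
    for i in range(1,N):
        if st[i,4]<40: continue
        q=P[(l==i)]; t=q[(q[:,2]>.082)&(q[:,2]<.094)]
        print("green",st[i],np.nanmedian(q,0).round(4),np.nanmax(q[:,2]).round(3),"top",len(t),t.mean(0).round(4) if len(t) else "")
    w=m&(Z>.104)&(Z<.135)&(P[...,1]>-.1 if n=="side" else m&(np.mgrid[:480,:640][1]>320))
    q=P[w];print("wing",len(q),np.nanmedian(q,0).round(4),np.nanmin(q,0).round(4),np.nanmax(q,0).round(4))
pts={"scene":[(403,293),(355,370),(207,289)],"side":[(230,337),(351,341),(355,235),(266,233)]}
for n in pts:
    d=np.load(n+"0.npz")
    for p in pts[n]: print(n,p,ray(d,*p,.012).round(4))
E
```

```text
scene
green [259 244  27  16 128] [ 0.5332 -0.0978  0.074 ] 0.078 top 0 
green [241 258  31  19 186] [ 0.5904 -0.0965  0.0726] 0.077 top 0 
green [378 272  15  12 109] [0.4786 0.1632 0.0894] 0.092 top 109 [0.4785 0.1634 0.0892]
green [233 279  43  20 303] [ 0.6199 -0.0833  0.0332] 0.053 top 0 
wing 168 [0.4785 0.0665 0.1221] [0.4702 0.0476 0.1055] [0.4818 0.0833 0.1336]
side
green [332 212  13  30 169] [ 0.4679 -0.1574  0.0795] 0.092 top 74 [ 0.4747 -0.1609  0.0867]
green [267 224  53  40 942] [ 0.5777 -0.065   0.0341] 0.075 top 0 
green [317 295  18  38 524] [0.4751 0.1732 0.056 ] 0.09 top 153 [0.4756 0.1669 0.0869]
wing 103 [0.4754 0.0789 0.1248] [0.471  0.049  0.1041] [0.4802 0.0851 0.1314]
scene (403, 293) [0.4352 0.195  0.012 ]
scene (355, 370) [0.6648 0.1981 0.012 ]
scene (207, 289) [ 0.6644 -0.1922  0.012 ]
side (230, 337) [0.6525 0.1962 0.012 ]
side (351, 341) [0.4275 0.1906 0.012 ]
side (355, 235) [ 0.436  -0.1973  0.012 ]
side (266, 233) [ 0.6546 -0.1924  0.012 ]
```

```bash
python3 - <<'E'
import numpy as np,cv2
a=np.load("scene0.npz")["img"][210:330,220:420]; b=np.load("side0.npz")["img"][200:340,230:370]
a=cv2.resize(a,None,fx=3.3,fy=3.3,interpolation=cv2.INTER_CUBIC)
cv2.imwrite("pics/c0.png",a[:,:,::-1])
E
```

```text
(no output)
```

View pics/c0.png

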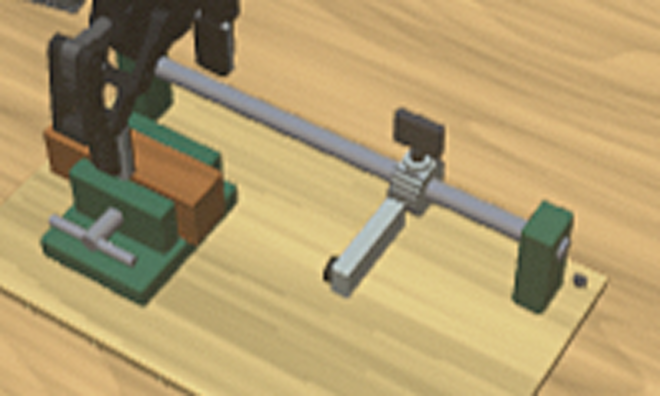

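The crop shows the dark wing upright along the rod, the collar with its arm and pad facing the bar, and nothing else tall nearby. The jig yaw is about 0, the rod is at x≈0.477, and the wing is at about (0.477, 0.066). Next I'll take a closer look from the wrist.

```bash
python3 - <<'E'
from rig import arm,hand,planner,optics,telemetry
import numpy as np,cv2
from h import *
print(np.array(telemetry.read_ee_rot()).round(3).tolist(),telemetry.read_time())
best=None
for s in (1,-1):
    y=np.array([s,0,0.]); z=np.array([0,0,-1.]); R=np.c_[np.cross(y,z),y,z]
    q=planner.ik([.477,.066,.24],R); print(s,None if q is None else np.round(q,3))
    if q is not None and (best is None or abs(q[6])<abs(best[0][6])): best=(q,R,s)
print(best[2]); np.save("R0.npy",best[1])
arm.move_ptp([.477,.066,.24],best[1])
d=optics.get_image("wrist"); np.savez("w0.npz",**d); cv2.imwrite("pics/w0.png",d["img"][:,:,::-1])
print(telemetry.read_time(),telemetry.read_tool_pos(),telemetry.read_force())
P=cloud(d); m=(P[...,2]>.122)&(P[...,2]<.136)&(abs(P[...,0]-.477)<.03)&(abs(P[...,1]-.066)<.04)
q=P[m]; print(len(q),np.median(q,0),q.min(0),q.max(0)); 
if len(q)>20: print(cv2.minAreaRect((q[:,:2]*1000).astype(np.float32)))
E
```

```text
[[-0.0, 1.0, -0.001], [1.0, 0.0, -0.0], [-0.0, -0.001, -1.0]] 0.1
1 [-0.205 -0.012 -0.024  1.846 -0.     1.307 -0.23 ]
-1 None
1
0.9167 [0.47779637 0.06563126 0.24014979] [ 0.20117917 -0.31821321  0.3369168 ]
520 [0.47633925 0.06790685 0.12914689] [0.47170296 0.04804027 0.122025  ] [0.48023506 0.08393666 0.13193846]
((475.9559631347656, 65.98782348632812), (8.509218215942383, 35.893577575683594), 0.10073384642601013)
```

View pics/w0.png

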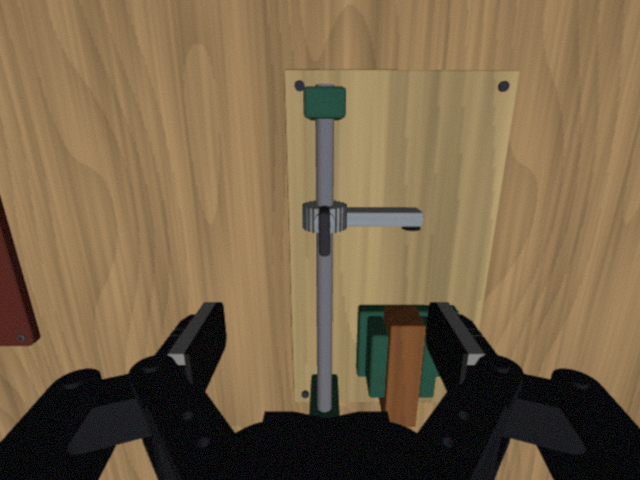

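The wrist view shows the wing edge-on at (324,230), the arm tip and pad at (410,222), and the bar's end at (403,312). The wing measures 8.5 x 36 mm, centred at (0.476, 0.066) and aligned with the rod. Next: descend, grip and loosen.

```bash
python3 - <<'E'
from rig import arm,hand,planner,optics,telemetry as T
import numpy as np
from h import *
d=np.load("w0.npz"); P=cloud(d); im=d["img"].astype(int); X,Y,Z=np.moveaxis(P,-1,0)
br=(im[...,0]>im[...,2]*1.8)&(Z>.045)&(Z<.09)&(abs(X-.55)<.03)
q=P[br]; print("bar",len(q),np.percentile(q[:,1],[0.5,50,98,99.5]),np.median(q,0))
a=(abs(X-.54)<.035)&(Z>.04)&(Z<.09)&(Y>.03)&~br; q=P[a]; print("arm",len(q),q.min(0),q.max(0))
R0=np.load("R0.npy")
arm.movel([.476,.066,.130],R0,speed=.15)
arm.movel([.476,.066,.101],R0,speed=.08,force_limit=8)
print(T.read_tool_pos(),T.read_force())
hand.grip(0.0,70)
print("w",T.read_grip_width(),T.read_finger_force(),T.read_force(),T.read_tool_pos(),T.read_time())
E
```

```text
bar 3939 [-0.1731159  -0.09384521 -0.04620073 -0.04595746] [ 0.55990972 -0.09384521  0.07551   ]
arm 1401 [0.50502759 0.04946955 0.04153517] [0.56884822 0.06922876 0.06881848]
[0.47600806 0.06598698 0.10107438] [0.61382144 0.85881932 0.7618799 ]
w 0.007915044345465043 68.53092111647129 [ 0.84481942 -1.13591076  1.7279377 ] [0.47624385 0.06604111 0.10123341] 2.9917
```

```bash
cat >> h.py <<'E'
def Rz(a):
    c,s=np.cos(a),np.sin(a); return np.array([[c,-s,0],[s,c,0],[0,0,1.]])
def turn(angles,dt=.03):
    """turn the tool in place to the given absolute angles from R0"""
    from rig import arm,planner,telemetry as T
    R0=np.load("R0.npy"); p=np.load("hold.npy"); 
    for a in angles:
        q=planner.ik(p,Rz(a)@R0); arm.movej(q)
E
python3 - <<'E'
from rig import arm,planner,optics,telemetry as T
import numpy as np,cv2
from h import *
np.save("hold.npy",np.array([.476,.066,.101]))
for a in np.arange(.1,.96,.17):
    turn([a]); F=T.read_force(); print(round(a,2),F.round(2),np.round(T.read_moment(),2)[2],T.read_tool_pos().round(4),round(T.read_time(),2))
d=optics.get_image("side"); np.savez("s1.npz",**d)
cv2.imwrite("pics/s1.png",cv2.resize(d["img"][190:350,220:400],None,fx=3,fy=3)[:,:,::-1])
E
```

```text
0.1 [-0.17 -0.29  1.68] 0.25 [0.4762 0.066  0.1012] 3.24
0.27 [0.34 0.31 1.63] 0.31 [0.4761 0.066  0.1011] 3.52
0.44 [ 0.57 -0.63  2.65] 0.25 [0.476 0.066 0.101] 3.81
0.61 [ 0.95 -0.54  1.03] 0.21 [0.476  0.0659 0.101 ] 4.09
0.78 [-0.74 -0.09  2.4 ] 0.24 [0.4759 0.0659 0.101 ] 4.38
0.95 [-0.32 -1.52  2.68] 0.21 [0.4759 0.0659 0.101 ] 4.66
```

View pics/s1.png

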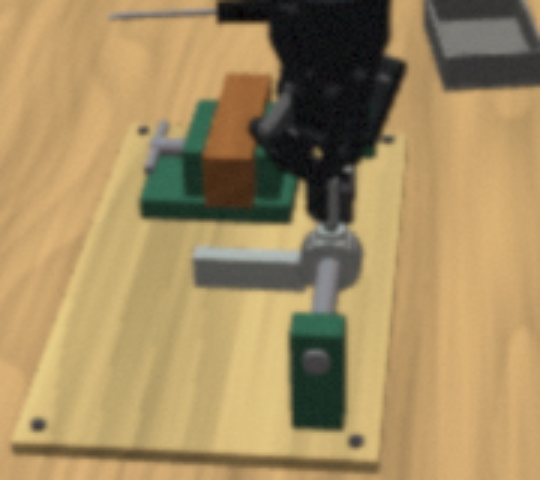

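The wing has turned with the fingers, with a steady moment of about 0.25 N m, and the collar hasn't moved. Now I'll slide it: coarse first, then slow.

```bash
python3 - <<'E'
from rig import arm,planner,optics,telemetry as T
import numpy as np,cv2
from h import *
p=np.array([.476,.066,.101])
for y,s in ((.06,.03),(.03,.06),(.0,.06),(-.012,.04)):
    p[1]=y; r=arm.movel(p,speed=s,force_limit=8); print(r,T.read_tool_pos().round(4),T.read_force().round(2),np.round(T.read_moment(),2)[2],round(T.read_time(),2))
    if r: break
d=optics.get_image("side"); np.savez("s2.npz",**d)
cv2.imwrite("pics/s2.png",cv2.resize(d["img"][190:350,220:400],None,fx=3,fy=3)[:,:,::-1])
E
```

```text
False [0.4759 0.0595 0.101 ] [-1.28 -1.6   2.25] -0.12 5.06
False [0.4758 0.0293 0.1009] [-2.44 -1.18  2.47] -0.05 5.71
False [ 0.4758 -0.0005  0.1009] [-3.96 -1.44  4.8 ] -0.12 6.36
False [ 0.4758 -0.0122  0.1009] [-5.69 -1.65  5.01] -0.08 6.81
```

View pics/s2.png

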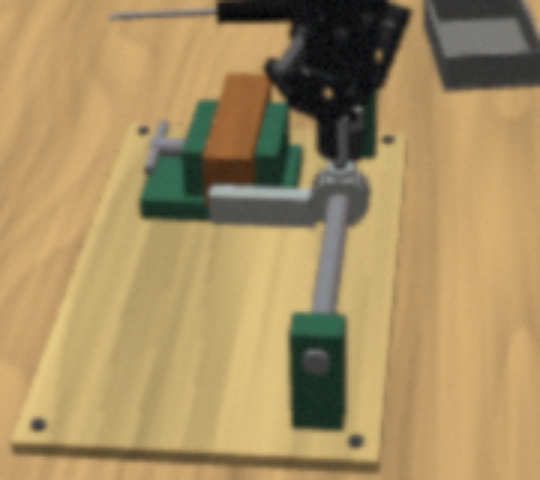

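The collar came along freely and the arm is now a little short of the bar's end, with Fx creeping up, so I'll trim x. Now feeling for contact in small steps.

```bash
cat >> h.py <<'E'
def F(n=6):
    from rig import arm,telemetry as T
    f=[]
    for _ in range(n): arm.wait(.02); f.append(T.read_force())
    return np.mean(f,0)
E
python3 - <<'E'
from rig import arm,planner,optics,telemetry as T
import numpy as np
from h import *
x=.4756
arm.movel([x,-.014,.101],speed=.02,force_limit=6); f=F(); print(f.round(2))
arm.movel([x,-.022,.101],speed=.02,force_limit=6); f0=F(); print(f0.round(2),T.read_tool_pos().round(4))
y=T.read_tool_pos()[1]
y=-.022
while y>-.042:
    y-=.001 
    arm.movel([x,y,.101],speed=.01,force_limit=6); f=F(4); print(round(y,4),f.round(2),T.read_tool_pos()[1].round(4))
    if f[1]-f0[1]>2.5: break
np.save("hold.npy",[x,y,.101]); print(T.read_time())
E
```

```text
[-2.39  0.19  1.94]
[-1.67 -1.44  0.61] [ 0.4757 -0.0224  0.101 ]
-0.023 [-1.16  0.48 -0.2 ] -0.0229
-0.024 [-1.28  1.57 -0.5 ] -0.0239
8.4917
```

```bash
python3 - <<'E'
from rig import arm,planner,optics,telemetry as T
import numpy as np
from h import *
x=.4756; y=-.024
while y>-.042:
    y-=.001 
    arm.movel([x,y,.101],speed=.01,force_limit=6); f=F(4); print(round(y,4),f.round(2),T.read_tool_pos()[1].round(4))
    if f[1]>4.2: break
np.save("hold.npy",[x,y,.101]); print(T.read_time())
E
```

```text
-0.025 [-0.87  1.16 -0.64] -0.0251
-0.026 [-0.64  0.52 -0.52] -0.0262
-0.027 [-0.03  0.74 -0.42] -0.0271
-0.028 [-0.24  0.95 -0.32] -0.0281
-0.029 [ 0.09  0.6  -0.46] -0.0291
-0.03 [-0.26  0.96 -0.76] -0.0301
-0.031 [-0.29  3.52 -0.45] -0.0306
-0.032 [-0.58  7.26 -0.27] -0.0308
11.025
```

Contact is at y≈-0.0306, with about 6–7 N on the tool and roughly 1 N of that drag. Now I'll hold and tighten, watching the forces.

```bash
python3 - <<'E'
from rig import arm,planner,optics,telemetry as T
import numpy as np,cv2
from h import *
arm.wait(.3); print(F(4).round(2))
for a in [.87,.79,.71,.63,.55,.47,.39,.31,.23,.15,.08,.03,.0]:
    turn([a]); f=F(3); m=np.round(T.read_moment(),2)[2]; print(a,f.round(2),m,T.read_tool_pos().round(4),round(T.read_time(),2))
    if f[1]>11 or f[1]<2 or abs(m)>1.2: print("stop"); break
E
```

```text
[-0.25  7.27 -0.82]
0.87 [-0.42  7.96 -1.23] -0.21 [ 0.4756 -0.0307  0.101 ] 11.69
0.79 [-0.22  7.33 -0.26] -0.17 [ 0.4757 -0.0307  0.101 ] 11.99
0.71 [ 0.41  7.94 -0.77] -0.21 [ 0.4757 -0.0307  0.101 ] 12.29
0.63 [ 0.23  7.59 -0.83] -0.23 [ 0.4757 -0.0306  0.101 ] 12.59
0.55 [ 0.26  7.69 -1.26] -0.18 [ 0.4757 -0.0306  0.101 ] 12.89
0.47 [ 0.31  8.08 -1.31] -0.21 [ 0.4758 -0.0306  0.101 ] 13.19
0.39 [ 0.83  8.27 -1.01] -0.19 [ 0.4758 -0.0305  0.1011] 13.49
0.31 [ 0.8   8.48 -0.86] -0.16 [ 0.4758 -0.0306  0.1011] 13.79
0.23 [ 0.76  8.1  -0.63] -0.11 [ 0.4759 -0.0306  0.1011] 14.09
0.15 [ 0.76  7.68 -0.94] -0.18 [ 0.476  -0.0306  0.1012] 14.39
0.08 [ 0.82  7.87 -0.12] -0.1 [ 0.476  -0.0305  0.1012] 14.69
0.03 [ 0.34  6.97 -0.06] -0.03 [ 0.476  -0.0305  0.1012] 14.99
0.0 [ 0.84  8.22 -0.04] 0.11 [ 0.476  -0.0305  0.1012] 15.29
```

```bash
python3 - <<'E'
from rig import arm,hand,planner,optics,telemetry as T
import numpy as np,cv2
from h import *
turn([-.03]); print(F(4).round(2),np.round(T.read_moment(),2))
p=T.read_tool_pos(); arm.movel([.4758,-.0309,.101],speed=.005); print(F(4).round(2),T.read_tool_pos().round(4))
hand.grip(.03); print(F(4).round(2),T.read_tool_pos().round(4))
hand.grip(.085)
arm.movel([.4758,-.0309,.24],speed=.15); arm.wait(.2)
d=optics.get_image("wrist"); np.savez("w1.npz",**d)
P=cloud(d); m=(P[...,2]>.122)&(P[...,2]<.136)&(abs(P[...,0]-.476)<.03)&(abs(P[...,1]+.031)<.04)
q=P[m]; print(len(q),q.min(0),q.max(0),cv2.minAreaRect((q[:,:2]*1000).astype(np.float32)))
v,u=np.where(m); print(cv2.fitLine(q[:,:2].astype(np.float32),cv2.DIST_L2,0,.01,.01).ravel())
cv2.imwrite("pics/w1.png",d["img"][:,:,::-1]); print(T.read_time())
E
```

```text
[0.55 7.5  0.24] [ 1.64 -0.07  0.64]
[0.05 5.76 1.87] [ 0.476  -0.0305  0.1012]
[ 0.01 -0.39 -0.32] [ 0.4758 -0.0314  0.101 ]
526 [ 0.47136541 -0.04896678  0.1226343 ] [ 0.48042871 -0.0123192   0.13168807] ((475.90692138671875, -30.642417907714844), (36.64200210571289, 8.975712776184082), 89.75873565673828)
[ 0.00325723  0.9999947   0.47593266 -0.02919579]
18.3667
```

View pics/w1.png

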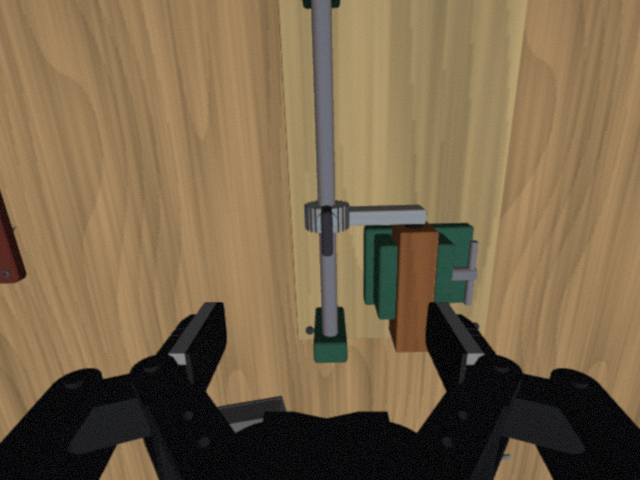

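The wrist view shows the wing back along the rod (angle ≈ 0, at (327,232)) and the stop arm against the bar's end at (412,225). The collar stayed at y=-0.0306 after release, and the hand is clear.

```bash
python3 -c "
from rig import workorder
print(workorder.sign_off())"
```

```text
the job is handed in; nothing more can be done
None
```

The job is handed in, at about 18 s on the robot clock (limit 54 s): the screw was loosened, the collar slid against the bar with roughly 6–7 N, and the screw was tightened back to about 0 rad; after release the stop was still against the bar in the wrist picture, but no verdict was returned.

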